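# Load the press tray with the riveting punches in reverse order

## Robot

A 6-joint arm with a two-finger parallel gripper is mounted at the origin on the work surface. World frame = base frame: x ahead of the robot, y to its left, z up, the work surface at z = 0. Lengths are in m, angles in rad, forces in N, time in s.
With the tool pointing down it reaches from about 0.3 to 0.75 m from the base axis. Payload 8.5 kg.
Tool frame: the origin (TCP) lies between the finger pads; the fingertips stand 25 mm ahead of it and the grasp point (between the pads) lies 6 mm ahead of it; z points along the fingers, y is the direction in which the jaws open and shut (so a half turn about z gives the same grasp; the last joint's range is limited). The gripper opens to 85 mm and grips with 20 to 120 N. Pads are 22 mm wide; open, the fingers measure 114 mm over their backs; the gripper's body (76 mm by 85 mm) begins 54 mm behind the grasp point. The pads swing forward as they close: fully open they stand 13 mm farther back than shut.
Start: joints at [1.041, 0.381, 1.297, -0, 1.464, -0.215], TCP at [0.17, 0.523, 0.256] pointing down, gripper open.
Joint ranges: [-3.11, 3.11], [-0.89, 2.33], [0.22, 2.48], [-1.42, 4.56], [0.17, 2.85], [-2.88, 2.88]. Speed limits (rad/s): [2.39, 2.39, 3.14, 3.14, 3.14, 3.14].

## Interface

Orientations are given as a unit quaternion [x, y, z, w].
In Python, from workcell import telemetry, imaging, robot gives the robot as it stands.
- The arm moves only by the tool carry_out, never from a script. Its argument "targets" is a list of rows, each a list of 2 entries, a list of its own where there are three numbers: the shift along the world's x, y, z in cm, then the turn about the world's z in degrees. In form: [[[x, y, z], turn], ...]. A call has 1 to 10 rows; each row is the pose to reach, as a shift and turn from the pose measured when the call began; what a row does not reach only later rows make up. A row lasts 1/8 s, in which the tool goes at most 62.5 mm and 10.7 degrees, less where a joint would pass 70% of its speed; a pose out of reach is approached as far as the arm can. A call with a gripper value outside its range is refused whole. "fingers" is the finger opening in cm, from 0 to 8.54, set as the call begins (left out, the last holds). The fingers move at their own pace and stop on an object; "grip_force" is the grip in N (left out, the last holds). Time passes only in rows, so rows that repeat a pose let the fingers close. It gives the time, the measured TCP pose, the force and the opening at its end, in the units of the state.
- telemetry.observe(): the state, without advancing time (a new reading comes with each control period).
- imaging.get_image(name): name is "scene" or "top"; returns a dict with "img" (420x560x3 uint8, blue, green, red), "camera_matrix" (3x3 intrinsics, pixels), "extrinsics" (4x4, takes a point from world to camera coordinates). Camera axes: x right, y down, z forward; pixel columns grow to the right and rows downward; lengths in m; the calibration is good to about 2 mm. A picture is of the moment at which its call begins. There is no depth.
- robot.sign_off(): hands the job in, once; it reports no verdict.
The state is a dict: "t": time; "joints": joint angles; "joint_velocities": joint speeds; "joint_efforts": joint torques, N m; "ee_pos": TCP position; "tool_rot": TCP orientation; "wrist_force": force on the tool from outside, world axes, zero at the start; "torque": the same for the moment, N m; "grip_width": opening from 0.0 (shut) to 1.0 (fully open).
Only numpy, scipy, OpenCV 4.12 (cv2) and the standard library are available. Lean on these libraries where they do the work, as an engineer would, in place of code of your own. Each camera call takes 0.05 s, during which the arm holds its last target.

## Task

Move the four riveting punches from their row of green cups into the empty aluminium tray, one upright in each compartment, in reverse order: seen from the robot, the punch that stands leftmost in the cups ends rightmost in the tray, the second from the left ends second from the right, and so on. Set each one down on the compartment's floor rather than dropping it, and leave the oil bottle where it stands.

Things in the scene. Friction and masses are not known exactly. Their poses are not given: they have to be found in the camera images.
- punch_dome_c (a point): Loose steel riveting punch, upright, 84 mm high, 0.21 to 0.35 kg: round foot 34 mm across, 10 mm thick; round body 26 mm across from 10 to 58 mm above its underside (the place to grip); a steel head 26 mm across with a rounded dome top from 58 to 84 mm. This point: on its axis half-way up, 42 mm above its underside; z up. Turned any way about its axis.
- punch_pin_c (a point): Loose steel riveting punch, upright, 84 mm high, 0.21 to 0.35 kg: round foot 34 mm across, 10 mm thick; round body 26 mm across from 10 to 58 mm above its underside (the place to grip); a slender steel pin 10 mm across and 26 mm long as head from 58 to 84 mm. This point: on its axis half-way up, 42 mm above its underside; z up. Turned any way about its axis.
- punch_cone_c (a point): Loose steel riveting punch, upright, 84 mm high, 0.21 to 0.35 kg: round foot 34 mm across, 10 mm thick; round body 26 mm across from 10 to 58 mm above its underside (the place to grip); a dark steel cone as head, 26 mm across at its base, 6 mm at its tip from 58 to 84 mm. This point: on its axis half-way up, 42 mm above its underside; z up. Turned any way about its axis.
- punch_block_c (a point): Loose steel riveting punch, upright, 84 mm high, 0.21 to 0.35 kg: square foot 30 mm wide, 10 mm thick; round body 26 mm across from 10 to 58 mm above its underside (the place to grip); a dark square block 18 x 18 x 26 mm as head from 58 to 84 mm. This point: on its axis half-way up, 42 mm above its underside; z up. Turned any way about its axis.
- cup_dome: Green open square cup, fixed, 58 x 58 mm, 14 mm high, walls 3 mm; the domed punch starts in it. Four alike cups stand in a straight row, 60 mm apart, on a board 10 mm thick, in any order. Origin: centre of its underside, 10 mm above the table (the punch's underside is 13 mm above the table); y along the row to the robot's left (turned up to 0.3 rad), z up.
- cup_pin: Green open square cup, fixed, 58 x 58 mm, 14 mm high, walls 3 mm; the pin-headed punch starts in it. Four alike cups stand in a straight row, 60 mm apart, on a board 10 mm thick, in any order. Origin: centre of its underside, 10 mm above the table (the punch's underside is 13 mm above the table); y along the row to the robot's left (turned up to 0.3 rad), z up.
- cup_cone: Green open square cup, fixed, 58 x 58 mm, 14 mm high, walls 3 mm; the cone-headed punch starts in it. Four alike cups stand in a straight row, 60 mm apart, on a board 10 mm thick, in any order. Origin: centre of its underside, 10 mm above the table (the punch's underside is 13 mm above the table); y along the row to the robot's left (turned up to 0.3 rad), z up.
- cup_block: Green open square cup, fixed, 58 x 58 mm, 14 mm high, walls 3 mm; the square-headed punch starts in it. Four alike cups stand in a straight row, 60 mm apart, on a board 10 mm thick, in any order. Origin: centre of its underside, 10 mm above the table (the punch's underside is 13 mm above the table); y along the row to the robot's left (turned up to 0.3 rad), z up.
- tray: Empty aluminium tray, fixed, 70 mm (x) by 250 mm (y), rim 18 mm high, floor 8 mm above its underside. Four open compartments in a row, 62 by 56 mm, centres at x = 0, y = -90, -30, 30, 90 mm. Origin: centre of its underside, on the table; y along the row to the robot's left (turned up to 0.3 rad), z up. A punch on its floor has its middle 50 mm above the table. Lies left or right of the cups.
- oiler_c (a point): Bystander: small white oil bottle with black cap, 42 mm across, 85 mm high, standing loose on the table beyond the racks. This point is on its axis half-way up.
Mind the look-alikes: they are no part of the job. Leave any orange or yellow look-alike of the part that bears punch_cone_c alone. What is shaped like the part that bears punch_pin_c but orange is not meant.

How it is judged:
At the end, for the whole second after the job is handed in: Every punch stands upright (0.12 rad), at rest, on the tray floor (height within 4 mm), within 14 mm along each tray axis of a compartment centre, one in each, in the reverse of the order of their cups; the oil bottle stands within 20 mm of its place (x of punch_dome_c in the frame of tray between -0.014 and 0.014 m and z of punch_dome_c in the frame of tray between 0.046 and 0.054 m and angle between each of punch_dome_c, punch_pin_c, punch_cone_c, punch_block_c's own z axis and vertical below 0.12 rad and linear speed of each of punch_dome, punch_pin, punch_cone, punch_block below 0.02 m/s and (y of punch_dome_c in the frame of tray between -0.104 and -0.076 m or y of punch_dome_c in the frame of tray between -0.044 and -0.016 m or y of punch_dome_c in the frame of tray between 0.016 and 0.044 m or y of punch_dome_c in the frame of tray between 0.076 and 0.104 m) and x of punch_pin_c in the frame of tray between -0.014 and 0.014 m and z of punch_pin_c in the frame of tray between 0.046 and 0.054 m and (y of punch_pin_c in the frame of tray between -0.104 and -0.076 m or y of punch_pin_c in the frame of tray between -0.044 and -0.016 m or y of punch_pin_c in the frame of tray between 0.016 and 0.044 m or y of punch_pin_c in the frame of tray between 0.076 and 0.104 m) and x of punch_cone_c in the frame of tray between -0.014 and 0.014 m and z of punch_cone_c in the frame of tray between 0.046 and 0.054 m and (y of punch_cone_c in the frame of tray between -0.104 and -0.076 m or y of punch_cone_c in the frame of tray between -0.044 and -0.016 m or y of punch_cone_c in the frame of tray between 0.016 and 0.044 m or y of punch_cone_c in the frame of tray between 0.076 and 0.104 m) and x of punch_block_c in the frame of tray between -0.014 and 0.014 m and z of punch_block_c in the frame of tray between 0.046 and 0.054 m and (y of punch_block_c in the frame of tray between -0.104 and -0.076 m or y of punch_block_c in the frame of tray between -0.044 and -0.016 m or y of punch_block_c in the frame of tray between 0.016 and 0.044 m or y of punch_block_c in the frame of tray between 0.076 and 0.104 m) and ((y of cup_dome in the frame of cup_pin above 0 m and y of punch_pin_c in the frame of tray above -0.06 m and y of punch_dome_c in the frame of tray below -0.06 m) or (y of cup_dome in the frame of cup_pin above 0 m and y of punch_pin_c in the frame of tray above 0 m and y of punch_dome_c in the frame of tray below 0 m) or (y of cup_dome in the frame of cup_pin above 0 m and y of punch_pin_c in the frame of tray above 0.06 m and y of punch_dome_c in the frame of tray below 0.06 m) or (y of cup_dome in the frame of cup_pin below 0 m and y of punch_dome_c in the frame of tray above -0.06 m and y of punch_pin_c in the frame of tray below -0.06 m) or (y of cup_dome in the frame of cup_pin below 0 m and y of punch_dome_c in the frame of tray above 0 m and y of punch_pin_c in the frame of tray below 0 m) or (y of cup_dome in the frame of cup_pin below 0 m and y of punch_dome_c in the frame of tray above 0.06 m and y of punch_pin_c in the frame of tray below 0.06 m)) and ((y of cup_dome in the frame of cup_cone above 0 m and y of punch_cone_c in the frame of tray above -0.06 m and y of punch_dome_c in the frame of tray below -0.06 m) or (y of cup_dome in the frame of cup_cone above 0 m and y of punch_cone_c in the frame of tray above 0 m and y of punch_dome_c in the frame of tray below 0 m) or (y of cup_dome in the frame of cup_cone above 0 m and y of punch_cone_c in the frame of tray above 0.06 m and y of punch_dome_c in the frame of tray below 0.06 m) or (y of cup_dome in the frame of cup_cone below 0 m and y of punch_dome_c in the frame of tray above -0.06 m and y of punch_cone_c in the frame of tray below -0.06 m) or (y of cup_dome in the frame of cup_cone below 0 m and y of punch_dome_c in the frame of tray above 0 m and y of punch_cone_c in the frame of tray below 0 m) or (y of cup_dome in the frame of cup_cone below 0 m and y of punch_dome_c in the frame of tray above 0.06 m and y of punch_cone_c in the frame of tray below 0.06 m)) and ((y of cup_dome in the frame of cup_block above 0 m and y of punch_block_c in the frame of tray above -0.06 m and y of punch_dome_c in the frame of tray below -0.06 m) or (y of cup_dome in the frame of cup_block above 0 m and y of punch_block_c in the frame of tray above 0 m and y of punch_dome_c in the frame of tray below 0 m) or (y of cup_dome in the frame of cup_block above 0 m and y of punch_block_c in the frame of tray above 0.06 m and y of punch_dome_c in the frame of tray below 0.06 m) or (y of cup_dome in the frame of cup_block below 0 m and y of punch_dome_c in the frame of tray above -0.06 m and y of punch_block_c in the frame of tray below -0.06 m) or (y of cup_dome in the frame of cup_block below 0 m and y of punch_dome_c in the frame of tray above 0 m and y of punch_block_c in the frame of tray below 0 m) or (y of cup_dome in the frame of cup_block below 0 m and y of punch_dome_c in the frame of tray above 0.06 m and y of punch_block_c in the frame of tray below 0.06 m)) and ((y of cup_pin in the frame of cup_cone above 0 m and y of punch_cone_c in the frame of tray above -0.06 m and y of punch_pin_c in the frame of tray below -0.06 m) or (y of cup_pin in the frame of cup_cone above 0 m and y of punch_cone_c in the frame of tray above 0 m and y of punch_pin_c in the frame of tray below 0 m) or (y of cup_pin in the frame of cup_cone above 0 m and y of punch_cone_c in the frame of tray above 0.06 m and y of punch_pin_c in the frame of tray below 0.06 m) or (y of cup_pin in the frame of cup_cone below 0 m and y of punch_pin_c in the frame of tray above -0.06 m and y of punch_cone_c in the frame of tray below -0.06 m) or (y of cup_pin in the frame of cup_cone below 0 m and y of punch_pin_c in the frame of tray above 0 m and y of punch_cone_c in the frame of tray below 0 m) or (y of cup_pin in the frame of cup_cone below 0 m and y of punch_pin_c in the frame of tray above 0.06 m and y of punch_cone_c in the frame of tray below 0.06 m)) and ((y of cup_pin in the frame of cup_block above 0 m and y of punch_block_c in the frame of tray above -0.06 m and y of punch_pin_c in the frame of tray below -0.06 m) or (y of cup_pin in the frame of cup_block above 0 m and y of punch_block_c in the frame of tray above 0 m and y of punch_pin_c in the frame of tray below 0 m) or (y of cup_pin in the frame of cup_block above 0 m and y of punch_block_c in the frame of tray above 0.06 m and y of punch_pin_c in the frame of tray below 0.06 m) or (y of cup_pin in the frame of cup_block below 0 m and y of punch_pin_c in the frame of tray above -0.06 m and y of punch_block_c in the frame of tray below -0.06 m) or (y of cup_pin in the frame of cup_block below 0 m and y of punch_pin_c in the frame of tray above 0 m and y of punch_block_c in the frame of tray below 0 m) or (y of cup_pin in the frame of cup_block below 0 m and y of punch_pin_c in the frame of tray above 0.06 m and y of punch_block_c in the frame of tray below 0.06 m)) and ((y of cup_cone in the frame of cup_block above 0 m and y of punch_block_c in the frame of tray above -0.06 m and y of punch_cone_c in the frame of tray below -0.06 m) or (y of cup_cone in the frame of cup_block above 0 m and y of punch_block_c in the frame of tray above 0 m and y of punch_cone_c in the frame of tray below 0 m) or (y of cup_cone in the frame of cup_block above 0 m and y of punch_block_c in the frame of tray above 0.06 m and y of punch_cone_c in the frame of tray below 0.06 m) or (y of cup_cone in the frame of cup_block below 0 m and y of punch_cone_c in the frame of tray above -0.06 m and y of punch_block_c in the frame of tray below -0.06 m) or (y of cup_cone in the frame of cup_block below 0 m and y of punch_cone_c in the frame of tray above 0 m and y of punch_block_c in the frame of tray below 0 m) or (y of cup_cone in the frame of cup_block below 0 m and y of punch_cone_c in the frame of tray above 0.06 m and y of punch_block_c in the frame of tray below 0.06 m)) and distance of oiler_c from where it was at the start of the episode below 0.02 m and angle between oiler_c's own z axis and vertical below 0.15 rad); the robot touches nothing.
It fails at once if a punch is dropped or knocked over: it moves faster than 0.6 m/s, low over the bench, with no finger on it ((linear speed of punch_dome above 0.6 m/s and height (world z) of punch_dome_c below 0.12 m and contact force between punch_dome and the fingers below 0.1 N) or (linear speed of punch_pin above 0.6 m/s and height (world z) of punch_pin_c below 0.12 m and contact force between punch_pin and the fingers below 0.1 N) or (linear speed of punch_cone above 0.6 m/s and height (world z) of punch_cone_c below 0.12 m and contact force between punch_cone and the fingers below 0.1 N) or (linear speed of punch_block above 0.6 m/s and height (world z) of punch_block_c below 0.12 m and contact force between punch_block and the fingers below 0.1 N)).
It also fails if it takes over 106 s, if anything falls off the work surface, if the arm or the gripper's body presses on something with over 40 N, if the wrist force passes 120 N, or if a joint passes its speed limit or range.

## Working session

There is one attempt and no reset: what is moved stays moved. The work goes in short steps, Python scripts to look and compute and a tool call to move; the robot and the scene stay as the last step left them, time stands still between calls to the robot, and variables do not carry over. Pictures are saved under pics/ and viewed, and the job is handed in when it is done.

Besides the shell and the picture viewer there is one more tool, called after "Emit:" as name([rows], argument=value, ...), one row to a line, values as JSON. carry_out: Moves the arm, as the interface text tells. Its arguments: {"type":"object","properties":{"targets":{"type":"array","items":{"type":"array"}},"fingers":{"type":"number"},"grip_force":{"type":"number"}},"required":["targets"]}

```bash
ls; mkdir -p pics
python3 - <<'E'
from workcell import telemetry, imaging, robot
import cv2,numpy as np
print(telemetry.observe())
for n in ("scene","top"):
    d=imaging.get_image(n); cv2.imwrite(f"pics/{n}0.png",d["img"]); print(n,d["camera_matrix"],d["extrinsics"])
    np.savez(f"{n}0.npz",**d)
E
```

```text
pics
{'t': 0.0, 'joints': array([ 1.04070531e+00,  3.81208672e-01,  1.29824664e+00,  2.10155307e-06,
        1.46361480e+00, -2.15314815e-01]), 'joint_velocities': array([ 0.00016828,  0.00059384, -0.00154966, -0.00137351, -0.00035882,
       -0.00019987]), 'joint_efforts': array([ 1.94749441e-04, -4.48451507e+01, -2.31282413e+01, -1.61184175e-04,
        4.64348181e-03,  3.27657347e-05]), 'ee_pos': array([0.17015989, 0.52274844, 0.25570971]), 'tool_rot': array([ 1.56739196e-01,  9.87639752e-01, -6.87630886e-04, -2.69968821e-04]), 'wrist_force': array([ 0.38159314, -0.04023324, -0.42737695]), 'torque': array([-0.01880726,  0.07593705,  0.00683782]), 'grip_width': 0.9997190303186217}
scene [[516.33754325   0.         277.25310649]
 [  0.         516.33754325 203.92740167]
 [  0.           0.           1.        ]] [[ 0.78406907  0.62060375 -0.00930978 -0.47975871]
 [ 0.51988513 -0.66486731 -0.53634962 -0.27064212]
 [-0.33905035  0.41569513 -0.84394456  1.3367816 ]
 [ 0.          0.          0.          1.        ]]
top [[490.49225901   0.         279.1943668 ]
 [  0.         490.49225901 213.21776474]
 [  0.           0.           1.        ]] [[-2.84658837e-02 -9.99584493e-01 -4.53164314e-03  3.20890921e-02]
 [-9.89731360e-01  2.88200029e-02 -1.40004436e-01  6.20505873e-01]
 [ 1.40076865e-01  4.99759329e-04 -9.90140506e-01  1.21689525e+00]
 [ 0.00000000e+00  0.00000000e+00  0.00000000e+00  1.00000000e+00]]
```

View pics/scene0.png

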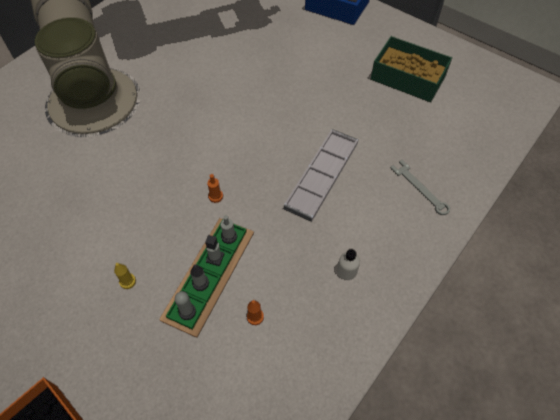

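View pics/top0.png

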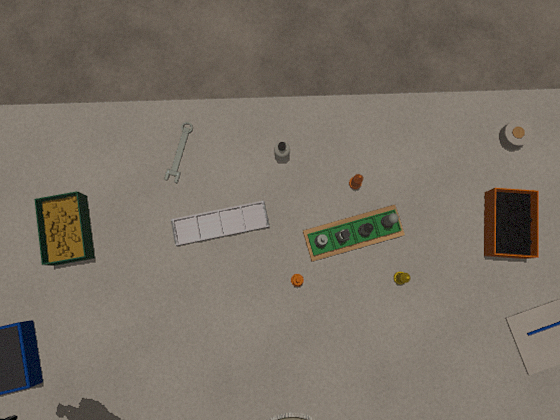

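Run:
```python
import cv2,numpy as np
t=cv2.imread("pics/top0.png");s=cv2.imread("pics/scene0.png")
cv2.imwrite("pics/tz.png",cv2.resize(t[190:290,160:420],None,fx=3,fy=3,interpolation=cv2.INTER_CUBIC))
cv2.imwrite("pics/sz.png",cv2.resize(s[120:340,150:370],None,fx=2.7,fy=2.7,interpolation=cv2.INTER_CUBIC))
```

```text
(no output)
```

View pics/tz.png

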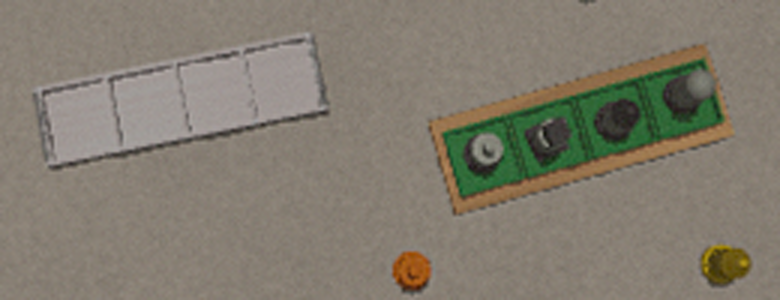

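View pics/sz.png

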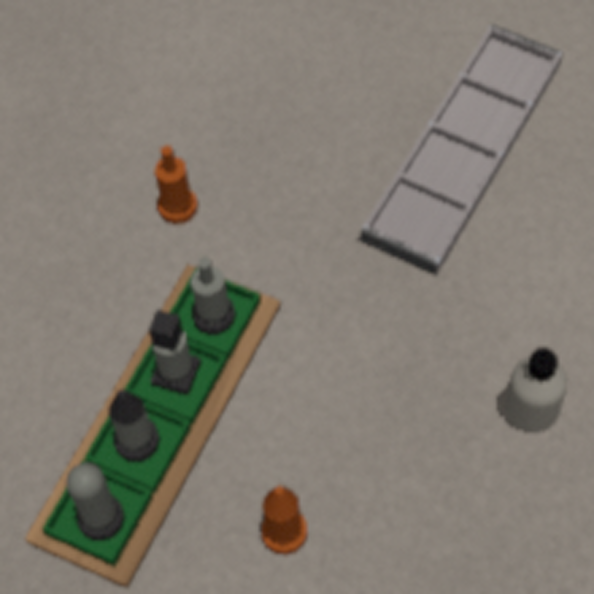

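```bash
cat > h.py <<'E'
import numpy as np,cv2
def load(n,i=0):
    d=np.load(f"{n}{i}.npz"); return d["img"],d["camera_matrix"],d["extrinsics"]
def proj(P,K,E):
    P=np.atleast_2d(P); r,_=cv2.Rodrigues(E[:3,:3]); return cv2.projectPoints(P.astype(float),r,E[:3,3],K,None)[0][:,0]
def ray(uv,z,K,E):
    R,t=E[:3,:3],E[:3,3]; o=-R.T@t; d=R.T@np.linalg.solve(K,[uv[0],uv[1],1]); return o+d*(z-o[2])/d[2]
E
python3 - <<'E'
from h import *
def tz(u,v): return ((u+.5)/3-.5+160,(v+.5)/3-.5+190)
def sz(u,v): return ((u+.5)/2.7-.5+150,(v+.5)/2.7-.5+120)
_,K,E=load("top");_,Ks,Es=load("scene")
print("punch")
for n,a,b,z in [("pin",(488,148),(206,263),.097),("pinfoot",None,(213,320),.023),("block",(553,130),(167,319),.097),("blockfoot",None,(176,374),.023),("cone",(629,112),(122,396),.094),("conefoot",None,(137,443),.023),("dome",(701,83),(88,468),.088),("domefoot",None,(99,516),.023)]:
    print(n, a and ray(tz(*a),z,K,E).round(4), ray(sz(*b),z,Ks,Es).round(4))
print("tray corners rim z .018")
C=[(37,90),(312,36),(327,112),(50,166)]
p=[ray(tz(*c),.018,K,E) for c in C]; print(np.round(p,4))
Cs=[(494,27),(561,53),(437,270),(361,237)]
q=[ray(sz(*c),.018,Ks,Es) for c in Cs]; print(np.round(q,4))
for p in(p,q): print(np.mean(p,0),[np.linalg.norm(p[i]-p[(i+1)%4]).round(4) for i in range(4)])
print("board z .010")
C=[(430,122),(705,45),(733,133),(455,213)]
p=[ray(tz(*c),.010,K,E) for c in C]; print(np.round(p,4))
Cs=[(27,540),(191,266),(280,300),(127,584)]
q=[ray(sz(*c),.010,Ks,Es) for c in Cs]; print(np.round(q,4))
for p in(p,q): print(np.mean(p,0),[np.linalg.norm(p[i]-p[(i+1)%4]).round(4) for i in range(4)])
print("oiler",ray((282,150),.085,K,E), ray(sz(543,362),.085,Ks,Es))
E
```

```text
punch
pin [ 0.547  -0.0893  0.097 ] [ 0.5547 -0.091   0.097 ]
pinfoot None [ 0.5585 -0.0975  0.023 ]
block [ 0.5602 -0.1428  0.097 ] [ 0.5638 -0.1437  0.097 ]
blockfoot None [ 0.5672 -0.1501  0.023 ]
cone [ 0.5735 -0.206   0.094 ] [ 0.5789 -0.2075  0.094 ]
conefoot None [ 0.5826 -0.2102  0.023 ]
dome [ 0.5964 -0.2677  0.088 ] [ 0.5952 -0.2599  0.088 ]
domefoot None [ 0.5998 -0.2687  0.023 ]
tray corners rim z .018
[[0.6159 0.2955 0.018 ]
 [0.6567 0.0542 0.018 ]
 [0.5893 0.0428 0.018 ]
 [0.5491 0.2841 0.018 ]]
[[0.5577 0.285  0.018 ]
 [0.6217 0.2968 0.018 ]
 [0.6676 0.0492 0.018 ]
 [0.6005 0.0363 0.018 ]]
[0.60275077 0.16915425 0.018     ] [np.float64(0.2447), np.float64(0.0684), np.float64(0.2447), np.float64(0.0678)]
[0.61187056 0.16685091 0.018     ] [np.float64(0.0651), np.float64(0.2518), np.float64(0.0683), np.float64(0.2524)]
board z .010
[[ 0.5787 -0.047   0.01  ]
 [ 0.6399 -0.2915  0.01  ]
 [ 0.5614 -0.3112  0.01  ]
 [ 0.4988 -0.0658  0.01  ]]
[[ 0.5664 -0.3117  0.01  ]
 [ 0.506  -0.0664  0.01  ]
 [ 0.5831 -0.0462  0.01  ]
 [ 0.6455 -0.2907  0.01  ]]
[ 0.56971935 -0.1788698   0.01      ] [np.float64(0.2521), np.float64(0.0809), np.float64(0.2532), np.float64(0.0821)]
[ 0.57523446 -0.17875901  0.01      ] [np.float64(0.2526), np.float64(0.0796), np.float64(0.2524), np.float64(0.0818)]
oiler [0.77666874 0.00249479 0.085     ] [7.93593079e-01 3.16751829e-04 8.50000000e-02]
```

Emit:
carry_out([
  [[6,-5,0],-6],
  [[10,-9,0],-12],
  [[14,-13,0],-18],
  [[18,-18,0],-24],
  [[22,-23,0],-30],
  [[26,-28,0],-36],
  [[30,-34,0],-44],
  [[34,-40,-2],-52],
  [[37,-46,-4],-58],
  [[40,-52,-6],-58],
], fingers=6)

```text
t: 1.35
ee_pos: [0.5513, 0.0388, 0.2074]
tool_rot: [0.616, 0.787, -0.0, -0.001]
wrist_force: [0.5, 1.5, 0.0]
grip_width: 0.701
```

Emit:
carry_out([
  [[0,0,-4],0],
  [[0,0,-8],0],
  [[0,0,-10],0],
  [[0,0,-10],0],
  [[0,0,-10],0],
])

```text
t: 1.98
ee_pos: [0.5517, 0.0388, 0.1083]
tool_rot: [0.616, 0.787, -0.0, -0.0]
wrist_force: [0.6, -0.6, 0.4]
grip_width: 0.703
```

```bash
cat > snap.py <<'E'
import sys
from workcell import telemetry, imaging
from h import *
i=sys.argv[1]
o=telemetry.observe(); 
from scipy.spatial.transform import Rotation as R
M=R.from_quat(o["tool_rot"]).as_matrix(); print(o["t"],o["ee_pos"].round(4),"jaw deg",np.degrees(np.arctan2(M[1,1],M[0,1])).round(2),"z",M[:,2].round(4),"f",o["wrist_force"].round(2),"w",o["grip_width"].round(3),"q",o["joints"].round(3))
for n in ("scene","top"):
    d=imaging.get_image(n); np.savez(f"{n}{i}.npz",**d,ee=o["ee_pos"],M=M)
    cv2.imwrite(f"pics/{n}{i}.png",d["img"])
E
python3 snap.py 1
python3 - <<'E'
from h import *
for n in("scene","top"):
    im,K,E=load(n,1);d=np.load(n+"1.npz");ee,M=d["ee"],d["M"]
    s=4;im=im.copy()
    P=np.array([ee+M@[0,0,.025],ee+M@[0,.03,.025],ee+M@[0,-.03,.025],ee])
    uv=proj(P,K,E);print(n,uv.round(1))
    c=uv[0].astype(int);x0,y0=c[0]-75,c[1]-65
    z=cv2.resize(im[y0:y0+130,x0:x0+150],None,fx=s,fy=s,interpolation=cv2.INTER_CUBIC)
    for p in uv: cv2.circle(z,tuple(((p-[x0,y0]+.5)*s).astype(int)),3,(0,0,255),1)
    cv2.imwrite(f"pics/{n}1z.png",z)
E
```

```text
Traceback (most recent call last):
  File "snap.py", line 7, in <module>
    M=R.from_quat(o["tool_rot"]).as_matrix(); print(o["t"],o["ee_pos"].round(4),"jaw deg",np.degrees(np.arctan2(M[1,1],M[0,1])).round(2),"z",M[:,2].round(4),"f",o["wrist_force"].round(2),"w",o["grip_width"].round(3),"q",o["joints"].round(3))
                                                                                                                                                                                               ^^^^^^^^^^^^^^^^^^^^^
AttributeError: 'float' object has no attribute 'round'
Traceback (most recent call last):
  File "h.py", line 3, in load
    d=np.load(f"{n}{i}.npz"); return d["img"],d["camera_matrix"],d["extrinsics"]
FileNotFoundError: [Errno 2] No such file or directory: 'scene1.npz'
```

```bash
sed -i 's/o\["grip_width"\].round(3)/round(float(o["grip_width"]),3)/' snap.py
python3 snap.py 1
cat > ov.py <<'E'
from h import *
import sys
i=sys.argv[1]
for n in("scene","top"):
    im,K,E=load(n,i);d=np.load(f"{n}{i}.npz");ee,M=d["ee"],d["M"]
    s=4;im=im.copy()
    P=np.array([ee+M@[0,0,.025],ee+M@[0,.03,.025],ee+M@[0,-.03,.025],ee])
    uv=proj(P,K,E);print(n,uv.round(1))
    c=uv[0].astype(int);x0,y0=c[0]-75,c[1]-65
    z=cv2.resize(im[y0:y0+130,x0:x0+150],None,fx=s,fy=s,interpolation=cv2.INTER_CUBIC)
    for p in uv: cv2.circle(z,tuple(((p-[x0,y0]+.5)*s).astype(int)),3,(0,0,255),1)
    cv2.imwrite(f"pics/{n}{i}z.png",z)
E
python3 ov.py 1
```

```text
1.975 [0.5517 0.0388 0.1083] jaw deg 13.9 z [-1.e-04 -1.e-04 -1.e+00] f [ 0.64 -0.6   0.36] w 0.703 q [-0.144  0.537  1.505 -0.     1.1   -0.386]
scene [[266.  178.3]
 [278.9 183.1]
 [253.3 173.6]
 [265.7 171.4]]
top [[270.  239.1]
 [266.8 227.5]
 [273.2 250.8]
 [269.7 238.2]]
```

View pics/scene1z.png

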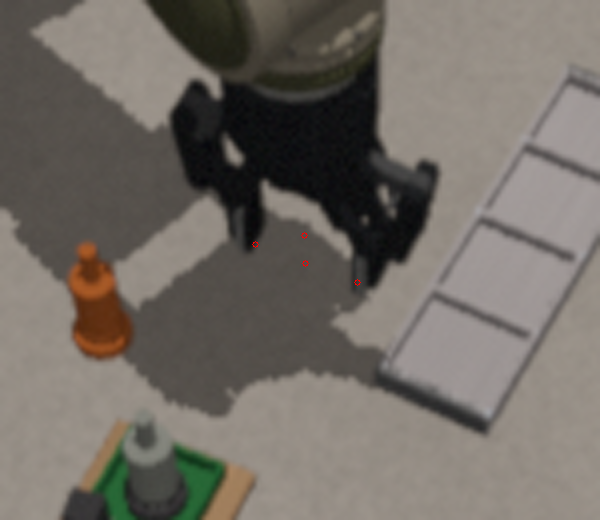

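View pics/top1z.png

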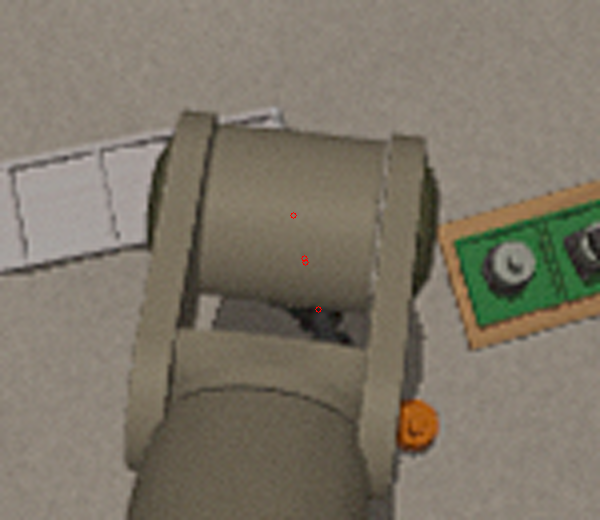

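Emit:
carry_out([
  [[0,-3,5],0],
  [[0.1,-8,5],0],
  [[0.1,-13.2,5],0],
  [[0.1,-13.2,5],0],
  [[0.1,-13.2,3],0],
  [[0.1,-13.2,0.5],0],
  [[0.1,-13.2,-2],0],
  [[0.1,-13.2,-4.5],0],
  [[0.1,-13.2,-4.5],0],
  [[0.1,-13.2,-4.5],0],
])

```text
t: 3.32
ee_pos: [0.5533, -0.093, 0.0648]
tool_rot: [0.616, 0.788, 0.0, 0.001]
wrist_force: [-0.0, 0.6, 0.2]
grip_width: 0.704
```

```bash
python3 snap.py 2; python3 ov.py 2
```

```text
3.325 [ 0.5533 -0.093   0.0648] jaw deg 13.93 z [ 2.2e-03 -8.0e-04 -1.0e+00] f [-0.02  0.58  0.21] w 0.704 q [-0.377  0.606  1.526  0.     1.006 -0.621]
scene [[227.4 231.5]
 [240.3 236.7]
 [214.7 226.4]
 [226.3 225.5]]
top [[321.8 238.5]
 [318.6 227.2]
 [325.1 249.8]
 [322.6 237.6]]
```

View pics/scene2z.png

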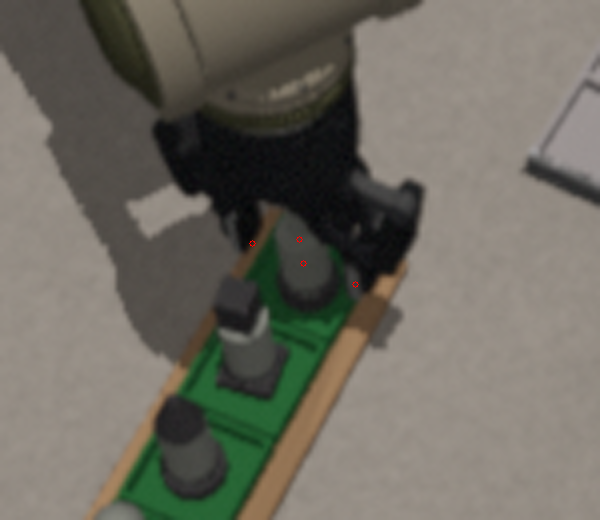

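View pics/top2z.png

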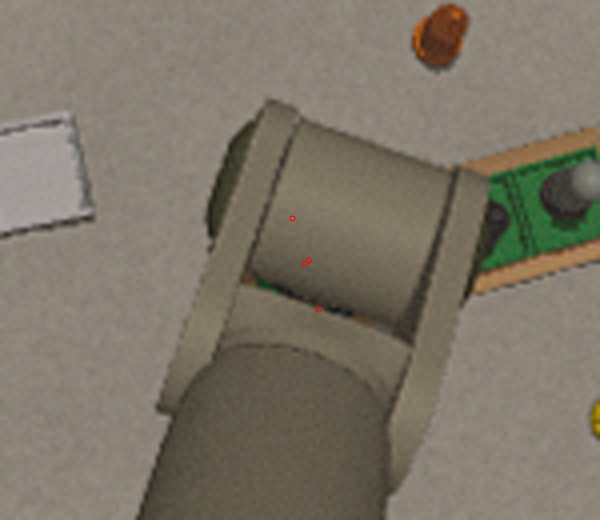

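Emit:
carry_out([
  [[0,0,0],0],
  [[0,0,0],0],
  [[0,0,0],0],
  [[0,0,0],0],
  [[0,0,0],0],
  [[0,0,0],0],
  [[0,0,0],0],
  [[0,0,0],0],
], fingers=1.8, grip_force=60)

```text
t: 4.42
ee_pos: [0.5533, -0.0932, 0.0656]
tool_rot: [0.616, 0.788, 0.0, 0.002]
wrist_force: [-2.0, -0.3, 5.8]
grip_width: 0.285
```

```bash
python3 snap.py 3; python3 ov.py 3
```

```text
4.425 [ 0.5533 -0.0932  0.0656] jaw deg 13.91 z [ 0.0031 -0.0013 -1.    ] f [-1.96 -0.26  5.83] w 0.285 q [-0.378  0.605  1.526 -0.     1.007 -0.621]
scene [[227.3 231.4]
 [240.2 236.6]
 [214.6 226.3]
 [226.2 225.4]]
top [[322.  238.4]
 [318.7 227.2]
 [325.3 249.7]
 [322.8 237.6]]
```

View pics/scene3z.png

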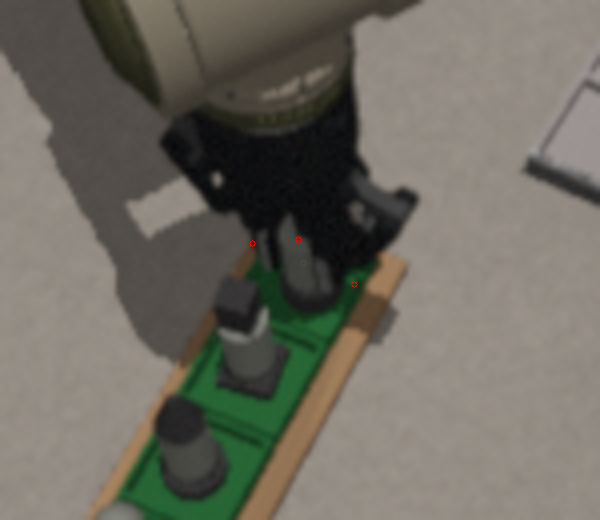

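Emit:
carry_out([
  [[0,0,1],0],
  [[0,0,3],0],
  [[0,0,5.5],0],
  [[1,2.5,7],-1],
  [[2.4,6,7],-2],
  [[4,10,7],-3],
  [[5.4,13.5,7],-4],
  [[6.5,16,7],-4],
  [[6.9,17.3,7],-4],
  [[6.9,17.3,7],-4],
])

```text
t: 5.78
ee_pos: [0.6221, 0.08, 0.1356]
tool_rot: [0.643, 0.766, 0.0, 0.002]
wrist_force: [-0.2, -0.5, -2.8]
grip_width: 0.286
```

```bash
python3 snap.py 4; python3 ov.py 4
```

```text
5.775 [0.6221 0.08   0.1356] jaw deg 9.97 z [ 0.0026 -0.0017 -1.    ] f [-0.17 -0.46 -2.82] w 0.286 q [-0.06   0.615  1.251 -0.002  1.273 -0.233]
scene [[304.7 175. ]
 [317.8 180.6]
 [291.8 169.5]
 [305.2 167.8]]
top [[252.1 209.7]
 [249.7 197.8]
 [254.4 221.7]
 [251.4 208.2]]
```

View pics/scene4z.png

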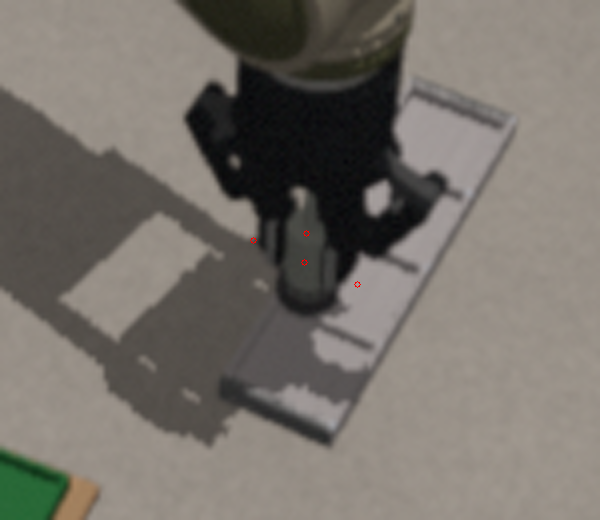

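Emit:
carry_out([
  [[0,0,-2.5],0],
  [[0,0,-5],0],
  [[0,0,-6.5],0],
  [[0,0,-7.1],0],
  [[0,0,-7.2],0],
  [[0,0,-7.3],0],
])

```text
t: 6.62
ee_pos: [0.6224, 0.0789, 0.0634]
tool_rot: [0.644, 0.765, 0.001, 0.002]
wrist_force: [0.7, 1.1, -2.6]
grip_width: 0.283
```

```bash
python3 snap.py 5; python3 ov.py 5
```

```text
6.625 [0.6224 0.0789 0.0634] jaw deg 9.88 z [ 0.0041 -0.0019 -1.    ] f [ 0.74  1.1  -2.56] w 0.283 q [-0.062  0.697  1.326 -0.002  1.114 -0.233]
scene [[303.3 194.8]
 [315.7 200.2]
 [291.2 189.4]
 [303.7 188.3]]
top [[254.2 213.7]
 [251.9 202.5]
 [256.4 225. ]
 [253.6 212.4]]
```

View pics/scene5z.png

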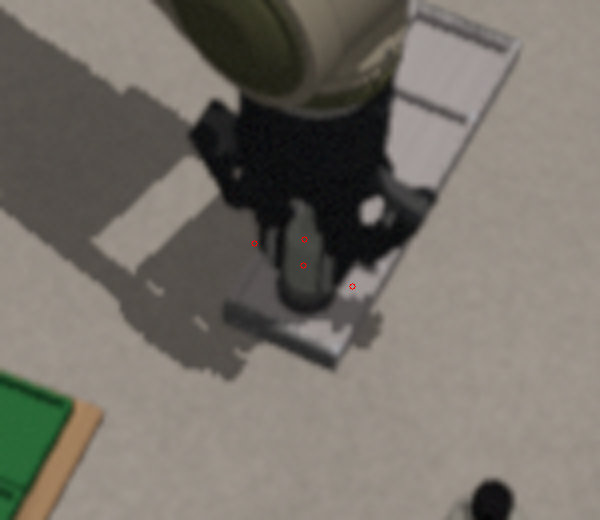

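Emit:
carry_out([
  [[0,0,-0.1],0],
  [[0,0,-0.2],0],
  [[0,0,-0.25],0],
  [[0,0,-0.3],0],
  [[0,0,-0.3],0],
])

```text
t: 7.35
ee_pos: [0.6222, 0.0789, 0.0606]
tool_rot: [0.644, 0.765, 0.0, 0.002]
wrist_force: [-3.0, -0.2, 3.4]
grip_width: 0.284
```

Emit:
carry_out([
  [[0,0,0],0],
  [[0,0,0],0],
  [[0,0,0],0],
  [[0,0,0],0],
  [[0,0,0],0],
  [[0,0,2.5],0],
  [[0,0,5.5],0],
  [[0,0,8.5],0],
  [[0,0,10],0],
], fingers=6)

```text
t: 8.48
ee_pos: [0.6226, 0.0789, 0.1621]
tool_rot: [0.644, 0.765, 0.001, 0.003]
wrist_force: [0.5, -0.3, -0.1]
grip_width: 0.705
```

```bash
python3 snap.py 6; python3 ov.py 6
```

```text
8.475 [0.6226 0.0789 0.1621] jaw deg 9.89 z [ 0.0059 -0.0021 -1.    ] f [ 0.51 -0.32 -0.14] w 0.705 q [-0.062  0.589  1.218 -0.002  1.329 -0.234]
scene [[305.1 167.8]
 [318.5 173.5]
 [291.9 162.3]
 [305.5 160.3]]
top [[251.9 207.9]
 [249.4 195.7]
 [254.3 220.1]
 [251.2 206.3]]
```

View pics/scene6z.png

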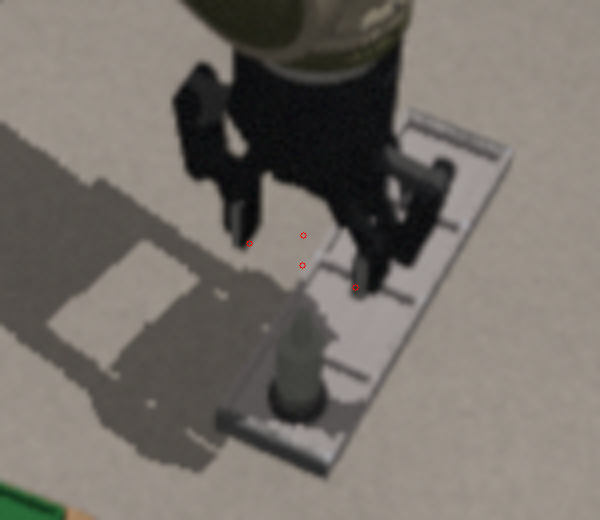

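Emit:
carry_out([
  [[-1.5,-5.5,0],1],
  [[-3,-11,0],2],
  [[-4.5,-16.5,0],3],
  [[-5.8,-21.5,0],4],
  [[-6.1,-22.6,0],4],
  [[-6.1,-22.6,-2.5],4],
  [[-6.1,-22.6,-5],4],
  [[-6.1,-22.6,-7.5],4],
  [[-6.1,-22.6,-9.5],4],
  [[-6.1,-22.6,-9.7],4],
])

```text
t: 9.82
ee_pos: [0.561, -0.1459, 0.0629]
tool_rot: [0.616, 0.788, 0.001, 0.001]
wrist_force: [-0.6, 0.4, -0.2]
grip_width: 0.699
```

```bash
python3 snap.py 7; python3 ov.py 7
```

```text
9.825 [ 0.561  -0.1459  0.0629] jaw deg 13.92 z [ 2.9e-03  3.0e-04 -1.0e+00] f [-0.63  0.37 -0.23] w 0.699 q [-0.459  0.633  1.473  0.002  1.033 -0.703]
scene [[213.2 251.8]
 [226.2 257.2]
 [200.3 246.5]
 [211.7 246.1]]
top [[342.3 234.9]
 [339.  223.7]
 [345.6 246.2]
 [343.5 234. ]]
```

View pics/scene7z.png

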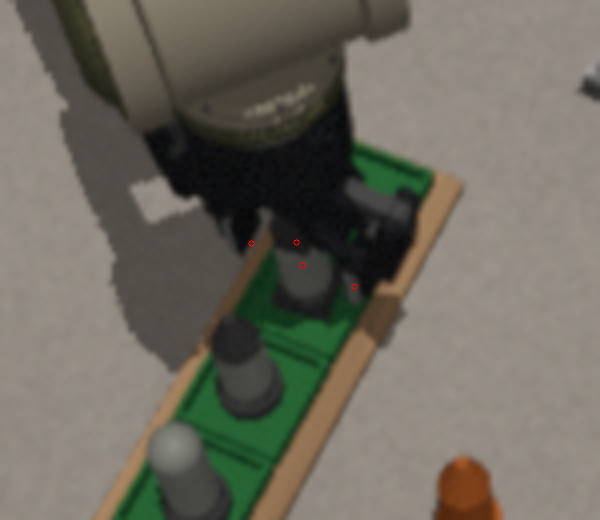

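Emit:
carry_out([
  [[0,0,0],0],
  [[0,0,0],0],
  [[0,0,0],0],
  [[0,0,0],0],
  [[0,0,0],0],
  [[0,0,0],0],
  [[0,0,0],0],
], fingers=1.8)

```text
t: 10.8
ee_pos: [0.5619, -0.1466, 0.0655]
tool_rot: [0.616, 0.788, 0.001, 0.003]
wrist_force: [-1.0, 0.6, 5.8]
grip_width: 0.288
```

```bash
python3 snap.py 8; python3 ov.py 8
```

```text
10.8 [ 0.5619 -0.1466  0.0655] jaw deg 13.91 z [ 0.0069 -0.0017 -1.    ] f [-1.05  0.62  5.78] w 0.288 q [-0.46   0.63   1.471  0.002  1.034 -0.703]
scene [[213.2 251.8]
 [226.3 257.1]
 [200.3 246.4]
 [211.7 246. ]]
top [[342.7 234.4]
 [339.3 223.2]
 [346.  245.7]
 [343.9 233.5]]
```

View pics/scene8z.png

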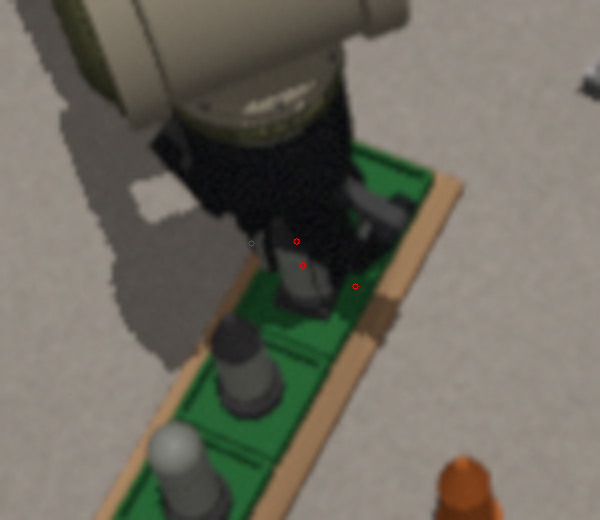

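Emit:
carry_out([
  [[0,0,1],0],
  [[0,0,3],0],
  [[0,0,6],0],
  [[0,1,9.5],0],
  [[0.5,3,10.5],-1],
  [[1.4,8,10.5],-2],
  [[2.3,13,10.5],-3],
  [[3.2,18,10.5],-4],
  [[4.1,23,10.5],-4],
  [[4.8,27,10.5],-4],
])

```text
t: 12.15
ee_pos: [0.6098, 0.1254, 0.1706]
tool_rot: [0.643, 0.766, 0.001, 0.003]
wrist_force: [0.0, -0.4, -2.4]
grip_width: 0.281
```

```bash
python3 snap.py 9
```

```text
12.15 [0.6098 0.1254 0.1706] jaw deg 9.96 z [ 0.0064 -0.0021 -1.    ] f [ 0.05 -0.43 -2.43] w 0.281 q [ 0.014  0.572  1.223 -0.002  1.34  -0.16 ]
```

Emit:
carry_out([
  [[0.2,1.3,0],0],
  [[0.2,1.3,0],0],
  [[0.2,1.3,-3],0],
  [[0.2,1.3,-6],0],
  [[0.2,1.3,-8.5],0],
  [[0.2,1.3,-10],0],
  [[0.2,1.3,-10.5],0],
  [[0.2,1.3,-10.7],0],
  [[0.2,1.3,-10.8],0],
  [[0.2,1.3,-10.8],0],
])

```text
t: 13.5
ee_pos: [0.6119, 0.1402, 0.063]
tool_rot: [0.642, 0.767, 0.002, 0.003]
wrist_force: [-0.8, 0.1, -2.7]
grip_width: 0.285
```

```bash
python3 snap.py 10; python3 ov.py 10
```

```text
13.5 [0.6119 0.1402 0.063 ] jaw deg 10.16 z [ 0.0074 -0.0011 -1.    ] f [-0.82  0.15 -2.71] w 0.285 q [ 0.037  0.697  1.327 -0.002  1.109 -0.139]
scene [[316.  174.4]
 [328.2 179.5]
 [304.  169.4]
 [316.6 167.7]]
top [[230.5 218.4]
 [228.3 207.2]
 [232.7 229.8]
 [229.5 217.2]]
```

View pics/scene10z.png

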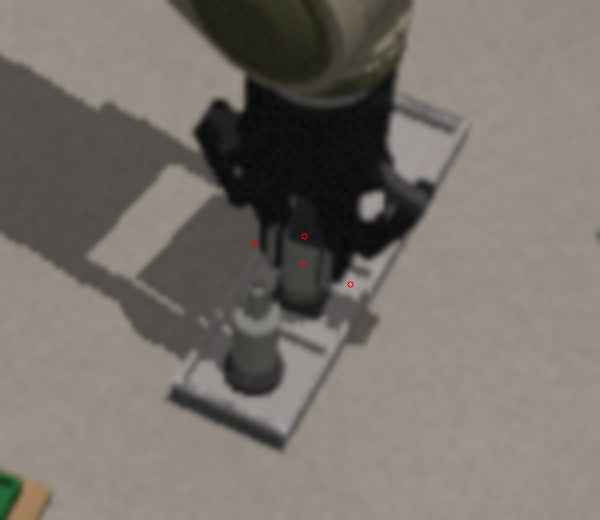

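Emit:
carry_out([
  [[0,-0.1,-0.1],0],
  [[0,-0.1,-0.2],0],
  [[0,-0.1,-0.25],0],
  [[0,-0.1,-0.3],0],
])

```text
t: 14.1
ee_pos: [0.6118, 0.1392, 0.0605]
tool_rot: [0.642, 0.767, 0.002, 0.003]
wrist_force: [-4.3, -1.1, 6.6]
grip_width: 0.285
```

Emit:
carry_out([
  [[0,0,0],0],
  [[0,0,0],0],
  [[0,0,0],0],
  [[0,0,0],0],
  [[0,0,0],0],
  [[0,0,2.5],0],
  [[0,0,5.5],0],
  [[0,0,8.5],0],
  [[0,0,10],0],
], fingers=6)

```text
t: 15.22
ee_pos: [0.6122, 0.1392, 0.162]
tool_rot: [0.642, 0.767, 0.003, 0.004]
wrist_force: [0.5, -0.0, 0.2]
grip_width: 0.697
```

```bash
python3 snap.py 11; python3 ov.py 11
```

```text
15.225 [0.6122 0.1392 0.162 ] jaw deg 10.17 z [ 0.0097 -0.0011 -1.    ] f [ 0.47 -0.01  0.21] w 0.697 q [ 3.600e-02  5.880e-01  1.220e+00 -1.000e-03  1.324e+00 -1.410e-01]
scene [[318.5 146.9]
 [331.6 152.1]
 [305.5 141.7]
 [319.1 139.1]]
top [[226.6 212.9]
 [224.2 200.7]
 [229.  225.2]
 [225.4 211.5]]
```

View pics/scene11z.png

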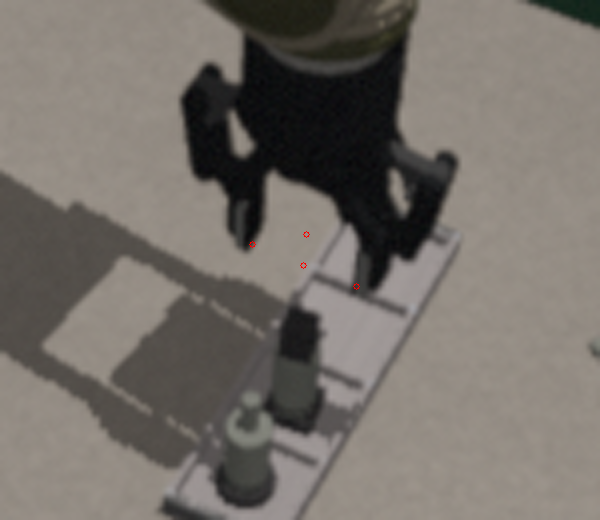

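Emit:
carry_out([
  [[-0.5,-5,0],1],
  [[-1,-10,0],2],
  [[-1.5,-15,0],3],
  [[-2,-20,0],4],
  [[-2.5,-25,0],4],
  [[-3,-30,0],4],
  [[-3.4,-34,0],4],
  [[-3.5,-34.8,0],4],
  [[-3.5,-34.8,0],4],
])

```text
t: 16.45
ee_pos: [0.577, -0.2085, 0.1606]
tool_rot: [0.615, 0.789, 0.003, 0.003]
wrist_force: [-0.0, 0.6, 0.1]
grip_width: 0.701
```

```bash
python3 snap.py 12
```

```text
16.45 [ 0.577  -0.2085  0.1606] jaw deg 14.14 z [ 8.6e-03  8.0e-04 -1.0e+00] f [-0.02  0.65  0.13] w 0.701 q [-0.542  0.566  1.266  0.005  1.302 -0.79 ]
```

Emit:
carry_out([
  [[0,0,-2.5],0],
  [[0,0,-5],0],
  [[0,0,-7.5],0],
  [[0,0,-9.4],0],
  [[0,0,-9.6],0],
  [[0,0,-9.6],0],
])

```text
t: 17.3
ee_pos: [0.5777, -0.2069, 0.0659]
tool_rot: [0.614, 0.79, 0.003, 0.004]
wrist_force: [0.5, 0.7, 0.5]
grip_width: 0.704
```

```bash
python3 snap.py 13; python3 ov.py 13
```

```text
17.3 [ 0.5777 -0.2069  0.0659] jaw deg 14.29 z [ 1.010e-02  1.000e-04 -9.999e-01] f [0.55 0.75 0.53] w 0.704 q [-0.539  0.673  1.371  0.006  1.089 -0.791]
scene [[198.6 277.6]
 [212.  283.2]
 [185.4 272. ]
 [196.7 272.1]]
top [[365.9 227.6]
 [362.5 216.4]
 [369.4 238.8]
 [367.6 226.6]]
```

View pics/scene13z.png

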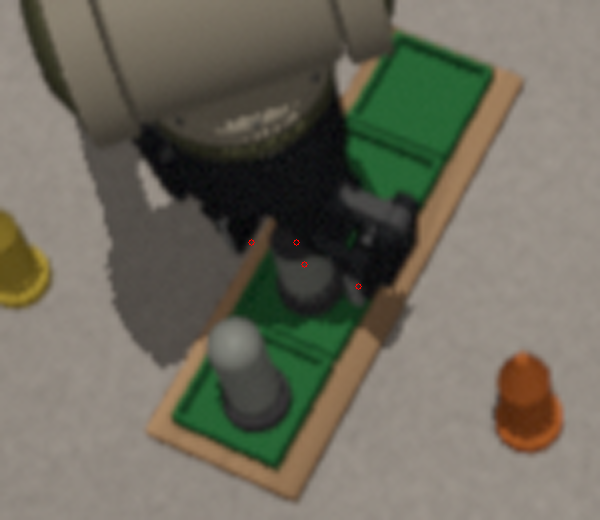

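Emit:
carry_out([
  [[0,-0.2,0],0],
  [[0,-0.2,0],0],
  [[0,-0.2,0],0],
  [[0,-0.2,0],0],
  [[0,-0.2,0],0],
  [[0,-0.2,0],0],
  [[0,-0.2,0],0],
], fingers=1.8)

```text
t: 18.27
ee_pos: [0.5778, -0.2097, 0.0669]
tool_rot: [0.614, 0.789, 0.003, 0.005]
wrist_force: [-3.2, -0.4, 5.4]
grip_width: 0.284
```

```bash
python3 snap.py 14; python3 ov.py 14
```

```text
18.275 [ 0.5778 -0.2097  0.0669] jaw deg 14.25 z [ 0.0115 -0.0012 -0.9999] f [-3.16 -0.4   5.43] w 0.284 q [-0.542  0.673  1.368  0.006  1.09  -0.794]
scene [[197.6 278.4]
 [211.1 284. ]
 [184.4 272.8]
 [195.7 272.9]]
top [[367.1 227.4]
 [363.6 216.2]
 [370.5 238.7]
 [368.8 226.4]]
```

View pics/scene14z.png

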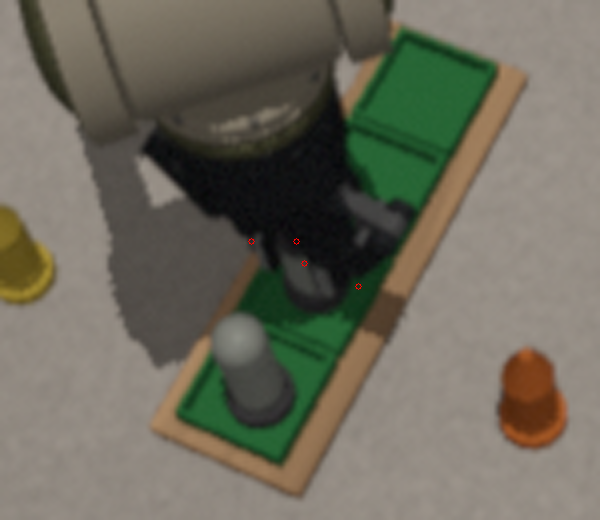

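Emit:
carry_out([
  [[0,0,1],0],
  [[0,0,3],0],
  [[0,0,6],0],
  [[0,1,9.5],0],
  [[0.2,4,10.5],-1],
  [[0.5,9,10.5],-2],
  [[0.8,14,10.5],-3],
  [[1.1,19,10.5],-4],
  [[1.4,24,10.5],-4],
  [[1.7,29,10.5],-4],
])

```text
t: 19.62
ee_pos: [0.5946, 0.0821, 0.1721]
tool_rot: [0.641, 0.767, 0.003, 0.005]
wrist_force: [0.5, 0.5, -3.6]
grip_width: 0.283
```

```bash
python3 snap.py 15
```

```text
19.625 [0.5946 0.0821 0.1721] jaw deg 10.26 z [ 0.011  -0.0018 -0.9999] f [ 0.45  0.54 -3.59] w 0.283 q [-5.900e-02  5.330e-01  1.294e+00 -1.000e-03  1.304e+00 -2.380e-01]
```

Emit:
carry_out([
  [[0.2,4,0],0],
  [[0.5,8,0],0],
  [[0.7,11.2,0],0],
  [[0.7,11.4,0],0],
  [[0.7,11.4,-3],0],
  [[0.7,11.4,-6],0],
  [[0.7,11.4,-8.5],0],
  [[0.7,11.4,-10.2],0],
  [[0.7,11.4,-10.7],0],
  [[0.7,11.4,-10.8],0],
])

```text
t: 20.98
ee_pos: [0.6016, 0.1987, 0.0645]
tool_rot: [0.639, 0.769, 0.004, 0.005]
wrist_force: [-0.3, -0.2, -2.7]
grip_width: 0.285
```

```bash
python3 snap.py 16; python3 ov.py 16
```

```text
20.975 [0.6016 0.1987 0.0645] jaw deg 10.53 z [ 1.160e-02 -4.000e-04 -9.999e-01] f [-0.32 -0.21 -2.65] w 0.285 q [ 0.133  0.702  1.31  -0.002  1.117 -0.05 ]
scene [[327.5 155.4]
 [339.5 160.2]
 [315.7 150.8]
 [328.2 148.5]]
top [[207.8 222.9]
 [205.5 211.6]
 [210.  234.3]
 [206.3 221.9]]
```

View pics/scene16z.png

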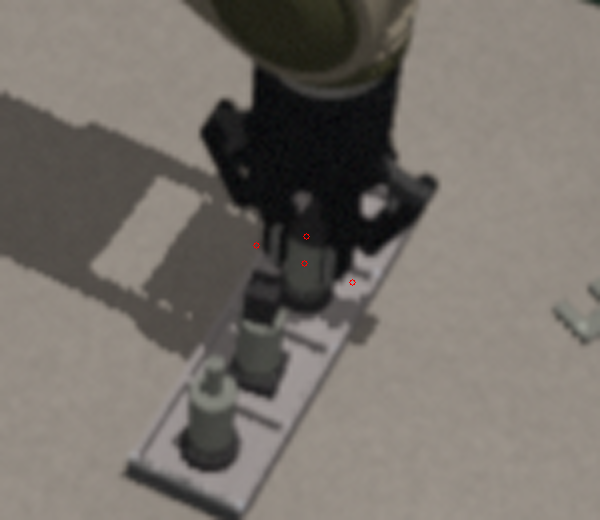

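Emit:
carry_out([
  [[0,-0.1,-0.1],0],
  [[0,-0.1,-0.2],0],
  [[0,-0.1,-0.25],0],
  [[0,-0.1,-0.3],0],
])

```text
t: 21.58
ee_pos: [0.6017, 0.1979, 0.0619]
tool_rot: [0.639, 0.769, 0.004, 0.005]
wrist_force: [-1.5, -0.6, 1.7]
grip_width: 0.286
```

Emit:
carry_out([
  [[0,0,0],0],
  [[0,0,0],0],
  [[0,0,0],0],
  [[0,0,0],0],
  [[0,0,0],0],
  [[0,0,2.5],0],
  [[0,0,5.5],0],
  [[0,0,8.5],0],
  [[0,0,10],0],
], fingers=6)

```text
t: 22.7
ee_pos: [0.602, 0.198, 0.1635]
tool_rot: [0.639, 0.769, 0.005, 0.006]
wrist_force: [0.5, 0.5, -0.5]
grip_width: 0.702
```

```bash
python3 snap.py 17; python3 ov.py 17
```

```text
22.7 [0.602  0.198  0.1635] jaw deg 10.54 z [ 1.450e-02  1.000e-04 -9.999e-01] f [ 0.51  0.54 -0.52] w 0.702 q [ 0.132  0.594  1.203 -0.002  1.33  -0.052]
scene [[330.9 127.1]
 [343.9 131.9]
 [318.2 122.3]
 [331.7 119.1]]
top [[201.8 217.7]
 [199.4 205.5]
 [204.3 230. ]
 [200.1 216.4]]
```

View pics/scene17z.png

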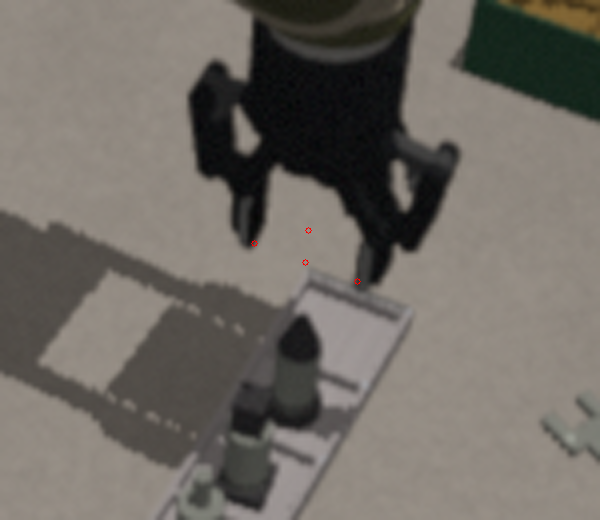

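Emit:
carry_out([
  [[-0.1,-5,0],1],
  [[-0.2,-10.5,0],2],
  [[-0.3,-16,0],3],
  [[-0.4,-21.5,0],3.5],
  [[-0.5,-27,0],3.5],
  [[-0.6,-32.5,0],3.5],
  [[-0.7,-38,0],3.5],
  [[-0.8,-43,0],3.5],
  [[-0.8,-46.2,0],3.5],
  [[-0.8,-46.2,0],3.5],
])

```text
t: 24.05
ee_pos: [0.5934, -0.266, 0.1612]
tool_rot: [0.617, 0.787, 0.005, 0.004]
wrist_force: [0.5, 0.9, -0.7]
grip_width: 0.702
```

```bash
python3 snap.py 18
```

```text
24.05 [ 0.5934 -0.266   0.1612] jaw deg 13.86 z [ 0.0128  0.0021 -0.9999] f [ 0.52  0.9  -0.74] w 0.702 q [-0.606  0.625  1.15   0.009  1.358 -0.85 ]
```

Emit:
carry_out([
  [[0,0.1,-2.5],0],
  [[0,0.1,-5],0],
  [[0,0.1,-7.5],0],
  [[0,0.1,-9.4],0],
  [[0,0.1,-9.6],0],
  [[0,0.1,-9.6],0],
])

```text
t: 24.9
ee_pos: [0.5941, -0.2619, 0.0664]
tool_rot: [0.615, 0.788, 0.005, 0.005]
wrist_force: [-0.7, -0.1, 0.6]
grip_width: 0.699
```

```bash
python3 snap.py 19; python3 ov.py 19
```

```text
24.9 [ 0.5941 -0.2619  0.0664] jaw deg 14.08 z [ 0.0136  0.0022 -0.9999] f [-0.73 -0.12  0.55] w 0.699 q [-0.601  0.722  1.258  0.01   1.151 -0.851]
scene [[185.3 303. ]
 [199.  309. ]
 [171.8 297.1]
 [183.  297.9]]
top [[387.  220.6]
 [383.5 209.4]
 [390.5 231.8]
 [389.1 219.4]]
```

View pics/scene19z.png

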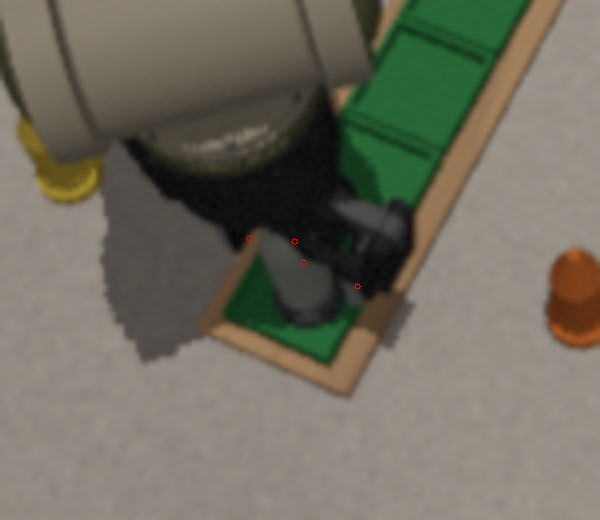

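Emit:
carry_out([
  [[0.1,-0.3,0],0],
  [[0.1,-0.5,0],0],
  [[0.1,-0.5,0],0],
  [[0.1,-0.5,0],0],
])

```text
t: 25.5
ee_pos: [0.5951, -0.2673, 0.0668]
tool_rot: [0.615, 0.788, 0.005, 0.005]
wrist_force: [0.4, -0.6, -0.7]
grip_width: 0.7
```

```bash
python3 snap.py 20; python3 ov.py 20
```

```text
25.5 [ 0.5951 -0.2673  0.0668] jaw deg 14.05 z [ 0.0143  0.0017 -0.9999] f [ 0.37 -0.61 -0.68] w 0.7 q [-0.607  0.726  1.248  0.01   1.157 -0.856]
scene [[183.7 305.4]
 [197.4 311.4]
 [170.2 299.4]
 [181.4 300.3]]
top [[389.1 220.1]
 [385.7 208.9]
 [392.6 231.3]
 [391.3 219. ]]
```

View pics/scene20z.png

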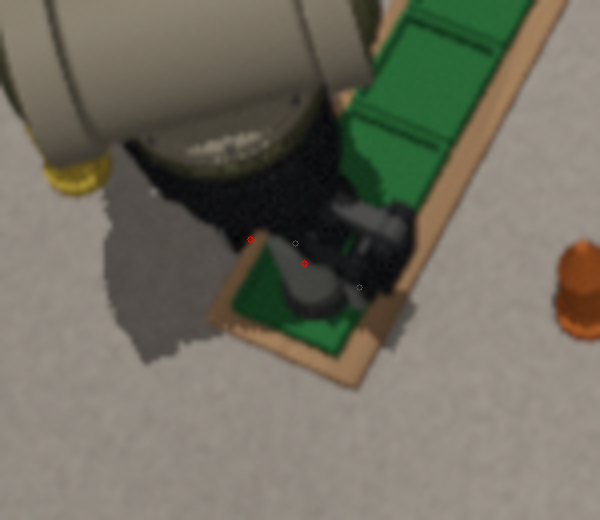

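Emit:
carry_out([
  [[0.2,0,0],0],
  [[0.2,0,0],0],
  [[0.2,0,0],0],
  [[0.2,0,0],0],
  [[0.2,0,0],0],
  [[0.2,0,0],0],
  [[0.2,0,0],0],
], fingers=1.8)

```text
t: 26.48
ee_pos: [0.5971, -0.2673, 0.0671]
tool_rot: [0.615, 0.788, 0.005, 0.005]
wrist_force: [-2.5, 1.4, 5.6]
grip_width: 0.294
```

```bash
python3 snap.py 21; python3 ov.py 21
```

```text
26.475 [ 0.5971 -0.2673  0.0671] jaw deg 14.06 z [ 0.0144  0.0015 -0.9999] f [-2.47  1.39  5.57] w 0.294 q [-0.605  0.728  1.242  0.01   1.16  -0.854]
scene [[184.4 306. ]
 [198.1 312. ]
 [170.9 300. ]
 [182.1 300.9]]
top [[389.1 219.3]
 [385.6 208.1]
 [392.6 230.5]
 [391.3 218.1]]
```

View pics/scene21z.png

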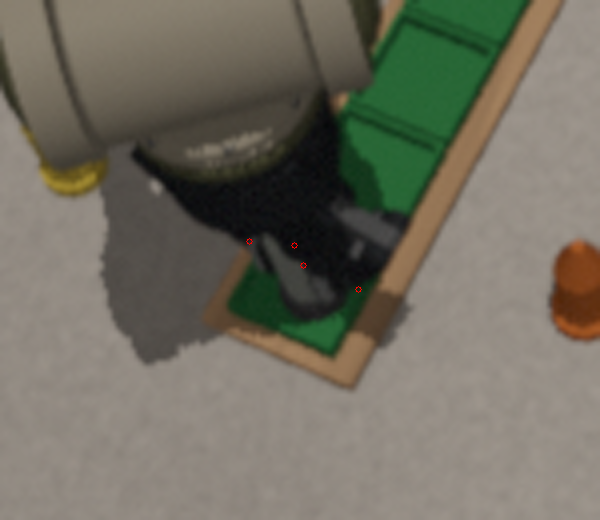

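Emit:
carry_out([
  [[0,0,1],0],
  [[0,0,3],0],
  [[0,0,6],0],
  [[0,1,9.5],0],
  [[0,4,10.5],-0.5],
  [[-0.1,9,10.5],-1],
  [[-0.1,14,10.5],-1.5],
  [[-0.2,19,10.5],-2],
  [[-0.2,24,10.5],-2.5],
  [[-0.3,29,10.5],-3],
])

```text
t: 27.82
ee_pos: [0.5939, 0.0244, 0.1721]
tool_rot: [0.636, 0.772, 0.005, 0.005]
wrist_force: [0.6, -0.3, -1.9]
grip_width: 0.29
```

Emit:
carry_out([
  [[0,5,0],-0.5],
  [[0,10,0],-1],
  [[0,15,0],-1],
  [[0,20,0],-1],
  [[0,23,0],-1],
  [[0,24,0],-1],
  [[0,24,0],-1],
])

```text
t: 28.7
ee_pos: [0.5939, 0.2643, 0.1719]
tool_rot: [0.642, 0.766, 0.005, 0.005]
wrist_force: [-0.2, -0.5, -1.7]
grip_width: 0.286
```

```bash
python3 snap.py 22
```

```text
28.7 [0.5939 0.2643 0.1719] jaw deg 10.06 z [ 1.400e-02  5.000e-04 -9.999e-01] f [-0.19 -0.52 -1.74] w 0.286 q [ 0.238  0.615  1.137 -0.003  1.376  0.063]
```

Emit:
carry_out([
  [[-0.3,-0.7,0],0],
  [[-0.3,-0.7,0],0],
  [[-0.3,-0.7,-3],0],
  [[-0.3,-0.7,-6],0],
  [[-0.3,-0.7,-8.5],0],
  [[-0.3,-0.7,-10.2],0],
  [[-0.3,-0.7,-10.6],0],
  [[-0.3,-0.7,-10.7],0],
  [[-0.3,-0.7,-10.7],0],
])

```text
t: 29.92
ee_pos: [0.5915, 0.2564, 0.066]
tool_rot: [0.643, 0.766, 0.005, 0.006]
wrist_force: [0.3, 0.3, -1.9]
grip_width: 0.291
```

```bash
python3 snap.py 23; python3 ov.py 23
```

```text
29.925 [0.5915 0.2564 0.066 ] jaw deg 9.97 z [ 1.570e-02  8.000e-04 -9.999e-01] f [ 0.25  0.26 -1.93] w 0.291 q [ 0.227  0.715  1.276 -0.003  1.135  0.054]
scene [[338.4 137.5]
 [350.2 142.1]
 [326.8 133. ]
 [339.2 130.4]]
top [[185.2 227.4]
 [183.2 216. ]
 [187.3 238.8]
 [183.3 226.4]]
```

View pics/scene23z.png

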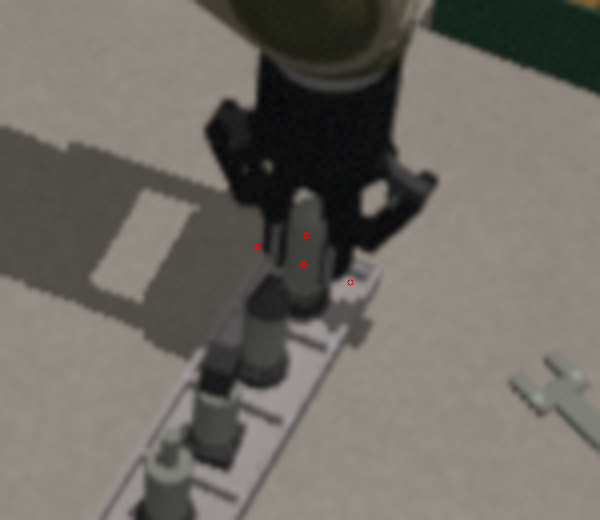

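Emit:
carry_out([
  [[0,0.1,-0.1],0],
  [[0,0.1,-0.2],0],
  [[0,0.1,-0.3],0],
  [[0,0.1,-0.37],0],
  [[0,0.1,-0.42],0],
  [[0,0.1,-0.43],0],
])

```text
t: 30.78
ee_pos: [0.5914, 0.2574, 0.0621]
tool_rot: [0.643, 0.766, 0.005, 0.006]
wrist_force: [-2.5, -1.5, 5.0]
grip_width: 0.288
```

Contact with the floor (−1.9 → +5 N). Release, rise and clear away from the tray for a last look.

Emit:
carry_out([
  [[0,0,0],0],
  [[0,0,0],0],
  [[0,0,0],0],
  [[0,0,0],0],
  [[0,0,0],0],
  [[0,0,2.5],0],
  [[0,0,5.5],0],
  [[0,0,8.5],0],
  [[0,0,12],0],
  [[0,0,14],0],
], fingers=6)

```text
t: 32.02
ee_pos: [0.5917, 0.2574, 0.2041]
tool_rot: [0.643, 0.766, 0.006, 0.006]
wrist_force: [-0.0, -0.9, -0.8]
grip_width: 0.705
```

Emit:
carry_out([
  [[-4,3,1],0],
  [[-8,6,1],0],
  [[-12,9,1],0],
  [[-16,12,1],0],
  [[-20,15,1],0],
  [[-24,18,1],0],
  [[-28,21,1],0],
  [[-28,21,1],0],
  [[-28,21,1],0],
])

```text
t: 33.15
ee_pos: [0.312, 0.4673, 0.2141]
tool_rot: [0.643, 0.766, 0.006, 0.007]
wrist_force: [0.2, -0.0, -0.6]
grip_width: 0.703
```

```bash
python3 snap.py 24
python3 - <<'E'
from h import *
t=load("top",24)[0];s=load("scene",24)[0]
cv2.imwrite("pics/tz24.png",cv2.resize(t[185:265,150:290],None,fx=5,fy=5,interpolation=cv2.INTER_CUBIC))
cv2.imwrite("pics/sz24.png",cv2.resize(s[110:290,250:400],None,fx=3.3,fy=3.3,interpolation=cv2.INTER_CUBIC))
E
```

```text
33.15 [0.312  0.4673 0.2141] jaw deg 9.99 z [ 0.0185  0.0012 -0.9998] f [ 0.2  -0.04 -0.58] w 0.703 q [ 0.776  0.43   1.344 -0.012  1.354  0.605]
```

View pics/tz24.png

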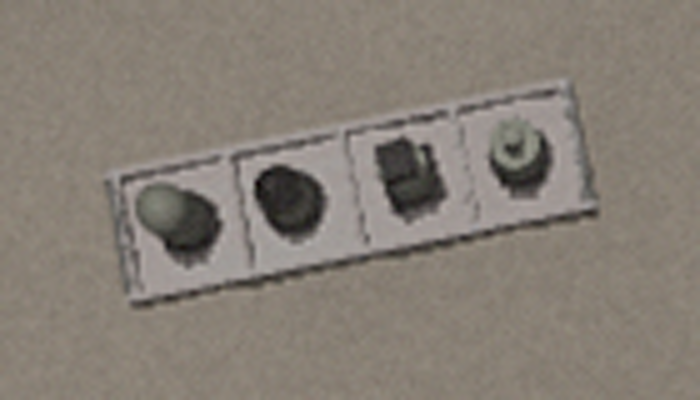

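View pics/sz24.png

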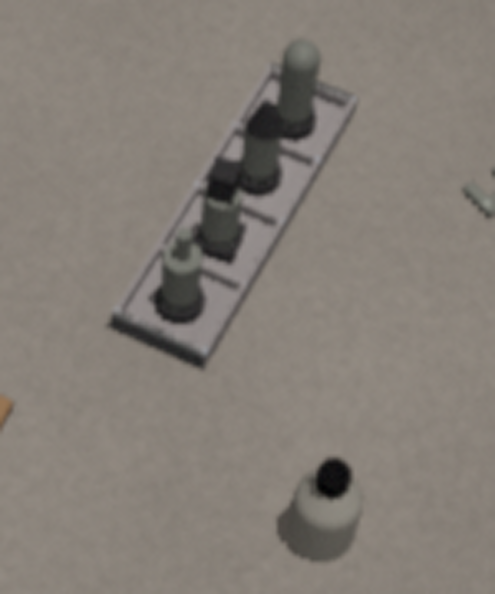

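Run:
```python
from h import *
def chk(n,C,F,x0,y0,s):
    im,K,E=load(n,24)
    f=lambda u,v,z: ray(((u+.5)/s-.5+x0,(v+.5)/s-.5+y0),z,K,E)[:2]
    # C order: left-front? -> far-left(x+,y+), far-right, near-right, near-left
    p=np.array([f(*c,.018) for c in C]); o=p.mean(0); yd=(p[0]+p[3]-p[1]-p[2]);yd/=np.linalg.norm(yd);xd=np.array([yd[1],-yd[0]])
    print(n,o.round(4),np.degrees(np.arctan2(-yd[0],yd[1])).round(1))
    for k,c in F.items():
        q=f(*c,.018)-o; print(k,"x %.1f y %.1f mm"%(q@xd*1e3,q@yd*1e3))
chk("top",[(107,175),(572,82),(597,212),(132,303)],dict(dome=(191,223),cone=(293,206),block=(414,190),pin=(522,164)),150,185,5)
chk("scene",[(357,97),(206,362),(112,320),(273,68)],dict(dome=(296,122),cone=(260,177),block=(220,238),pin=(180,300)),250,110,3.3)
im,K,E=load("top",24);a=load("top",0)[0]
im2=load("scene",24)[0];b=load("scene",0)[0]
print("oiler diff",cv2.absdiff(im,a)[130:170,265:300].mean(),cv2.absdiff(im2,b)[240:285,330:370].mean())
```

```text
top [0.6031 0.1696] 9.6
dome x 0.8 y 85.7 mm
cone x -0.8 y 31.8 mm
block x -4.9 y -31.9 mm
pin x -2.5 y -89.9 mm
scene [0.6119 0.1675] 10.1
dome x 3.3 y 85.1 mm
cone x 1.5 y 28.5 mm
block x -0.5 y -31.6 mm
pin x -1.9 y -89.7 mm
oiler diff 2.6021428571428573 0.8211111111111111
```

All punches are within about 5 mm of their compartment centres in both views, and the bottle has not moved. Handing in.

```bash
python3 -c "
from workcell import robot
print(robot.sign_off())"
```

```text
the job is handed in; nothing more can be done
None
```

All four punches are upright in the tray in reverse order, and I handed the job in at about 33 s of the 106 s allowed. The cups held pin, block, cone, dome from left to right. The tray now holds dome, cone, block, pin.

- **Setting down:** I lowered each punch until the wrist force showed contact with the floor, then released it. None was dropped.
- **Final check:** In the last pictures from both cameras, each punch foot is within about 5 mm of its compartment centre on each tray axis; the limit is 14 mm. All four look upright.
- **Bystanders:** The oil bottle looks the same in the before and after pictures. I did not go near the orange and yellow look-alikes, but did not check them after the job. The arm ended clear of everything.

Two things disagreed along the way, neither outside tolerance:
- **Cameras:** The two cameras differed by 5–9 mm in x on fixed objects, more than the stated 2 mm. I used the average of the two, and the grasps and placements bore that out.
- **Tool tilt:** The tool drifted to about 0.02 rad of tilt over the run.

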